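# Gauge a coupler, add it to the tote and tip the lot into the corner

## Robot

A 6-joint arm with a two-finger parallel gripper is mounted at the origin on the work surface. World frame = base frame: x ahead of the robot, y to its left, z up, the work surface at z = 0. Lengths are in m, angles in rad, forces in N, time in s.
With the tool pointing down it reaches from about 0.325 to 0.775 m from the base axis. Payload 5.5 kg.
Tool frame: the origin (TCP) lies midway between the tips of the shut fingers; the grasp point (between the pads) lies 19 mm behind it; y points along the fingers, z is the direction in which the jaws open and shut, and the axes are right-handed (so a half turn about y gives the same grasp; the last joint's range is limited). The gripper opens to 88 mm and grips with 3 to 60 N. Pads are 20 mm wide; open, the fingers measure 115 mm over their backs; the gripper's body (75 mm by 178 mm) begins 61 mm behind the grasp point.
Start: joints at [-1.269, 0.091, 1.231, -0, 1.82, -0.057], TCP at [0.211, -0.562, 0.223] pointing down, gripper open.
Joint ranges: [-2.87, 2.87], [-0.86, 2.18], [0.17, 2.46], [-1.51, 4.65], [0.06, 2.69], [-2.65, 2.65]. Speed limits (rad/s): [2.57, 2.57, 3.01, 3.14, 3.14, 3.14].

## Interface

Orientations are given as a rotation vector (axis times angle).
In Python, from bench import readout, eyes, workorder gives the robot as it stands.
- The arm moves only by the tool step_arm, never from a script. Its argument "targets" is a list of rows, each an object of numbers: "dx", "dy", "dz": the shift along the tool's x, y, z in cm; "roll": the turn about the tool's y in degrees. In form: [{"dx": .., "dy": .., "dz": .., "roll": ..}, ...]. A call has 1 to 20 rows; each row shifts and turns the pose as measured when the row begins, along the tool's axes as they then stand; what a row does not reach is not made up. A row lasts 1/12 s, in which the tool goes at most 41.7 mm and 7.16 degrees, less where a joint would pass 70% of its speed; a pose out of reach is approached as far as the arm can. A call is refused whole if a number of a shift passes 4.17 or a number of a turn 7.16, either way. A call with a gripper value outside its range is refused whole. "claw" is the opening, from -1 (shut) to 1 (fully open), set as the call begins (left out, the last holds). The fingers move at their own pace and stop on an object; "force" is the grip in N (left out, the last holds). Time passes only in rows, so rows that do not move let the fingers close. It gives the time, the measured TCP pose, the force and the opening at its end, in the units of the state.
- readout.sense(): the state, without advancing time (a new reading comes with each control period).
- eyes.capture(name): name is "side" or "top" or "wrist"; returns (picture, depth): 480x640x3 uint8, red, green, blue; 480x640 float32, m along the optical axis (not along the pixel's ray), 0 where there is no reading.
- eyes.get_calibration(name): a dict with "vertical_fov" (degrees; the focal length in pixels is half the picture's height over the tangent of half this angle, whatever the lens; pixels are square), "cx", "cy" (the principal point, pixels), "R" (3x3) and "t" (3): a world point X has camera coordinates R X + t. Camera axes: x right, y down, z forward; pixel columns grow to the right and rows downward; lengths in m; the calibration is good to about 2 mm. A picture is of the moment at which its call begins: read the wrist's pose just before it. get_calibration takes no time and is no camera call; for the wrist camera it gives the pose at the moment of the call.
- workorder.hand_in(): hands the job in, once; it reports no verdict.
The state is a dict: "clock": time; "joint_pos": joint angles; "qvel": joint speeds; "joint_torque": joint torques, N m; "eef_pos": TCP position; "orientation": TCP orientation; "force": force on the tool from outside, world axes, zero at the start; "torque": the same for the moment, N m; "gripper_width": finger opening in m.
Only numpy, scipy, OpenCV 4.12 (cv2) and the standard library are available. Lean on these libraries where they do the work, as an engineer would, in place of code of your own. Each camera call takes 0.05 s, during which the arm holds its last target. There are 200 camera calls.

## Task

Of the two loose steel couplers on the bench, take the slim one, which is the one that fits the gauge block: prove it by lowering it about half its height into the bore, draw it out again and set it down inside the small grey tote with the fittings, leaving the stout coupler and the rest of the bench undisturbed. Then take the tote by its upright handle, lift it clear of the bench and tilt it about 30 degrees, handle corner high, until the coupler and all three fittings have slid together into the corner diagonally opposite the handle. Finish while still holding the tote tilted like that in the air, all four parts in the corner: do not put it down or let go.

Things in the scene. Friction and masses are not known exactly. Their poses are not given: they have to be found in the camera images.
- tote: small square open tote of smooth grey plastic, 124 x 124 mm and 45 mm high, walls and floor 4 mm thick, about 0.22 kg, loose on the bench. Origin: centre of its underside; x and y along its sides, z up. An upright flat handle stands outside its corner at +x +y (see tote_handle). Steel parts start to slide on its floor at a tilt of roughly 10 to 15 degrees.
- tote_handle (a point): grip point of the tote's handle: an upright plate 10 mm thick, 36 mm wide, standing from the bench to 92 mm above the tote's underside, so 47 mm above the rim. Its thickness runs along the tote's diagonal (the direction of x + y of the tote), its width across it. The point is at the middle of thickness and width, 72 mm above the underside and 90 mm from the tote's centre along the diagonal, 20 mm below the plate's top. Its axes are those of the tote.
- tote_corner (a point): inner bottom corner of the tote diagonally opposite the handle (at -x -y), where the parts are to gather; on the floor's upper face, 58 mm from the tote's centre in each of -x and -y. Its axes are those of the tote.
- tote_floor (a point): centre of the tote's inner floor, 4 mm above its underside; inner width 116 mm each way. At the start no fitting's centre lies within 25 mm of it. Its axes are those of the tote.
- slim_mid (a point): the slim coupler: plain steel cylinder, 24 mm in diameter, 36 mm high, about 80 g, standing upright loose on the bench. The point is its centre, 18 mm above its foot; z along its axis.
- stout_mid (a point): the stout coupler: plain steel cylinder, 31 mm in diameter, 36 mm high, standing upright loose on the bench; too thick for the bore; to be left where it stands. The point is its centre, 18 mm above its foot.
- fitting0_mid (a point): plain steel fitting, an upright round plug 17 mm in diameter and 12 mm high, 18 g, lying loose in the tote on its floor; the point is its centre, half-way up. Slides easily in the tote.
- fitting1_mid (a point): plain steel fitting, an upright round plug 17 mm in diameter and 12 mm high, 18 g, lying loose in the tote on its floor; the point is its centre, half-way up. Slides easily in the tote.
- fitting2_mid (a point): plain steel fitting, an upright round plug 17 mm in diameter and 12 mm high, 18 g, lying loose in the tote on its floor; the point is its centre, half-way up. Slides easily in the tote.
- gauge: gauge block of aluminium, 64 x 64 mm, 26 mm high, fixed to the bench, with one upright bore through its middle. Origin: centre of its underside.
- gauge_hole0 (a point): centre of the mouth of the gauge's bore, on the block's top face 26 mm above the bench; the bore is 27 mm in diameter, slightly chamfered, and goes right down to the bench. z up.
- vial: bystander: small amber vial, 22 mm in diameter, 34 mm high, standing between the tote and the couplers. Origin at the centre of its underside.
- wrench: bystander: steel wrench 130 mm long, lying flat beyond the work.
- reagent: bystander: clear bottle with a blue cap, 72 mm in diameter, 150 mm high, at the back. Origin at the centre of its underside.
- beaker: bystander: clear beaker, 64 mm across, 75 mm high. Origin at the centre of its underside.
- column: bystander: steel column about 160 mm long and 18 mm thick, lying at the back right.
- slim: the slim coupler itself, origin at the centre of its foot (18 mm below slim_mid)
There are look-alikes about, which are no part of the job. Several things look just like the gauge: the one meant starts farthest from the robot's base. What is shaped like the tote but yellow is not meant.

How it is judged:
On the way, in this order (a step that is already met when the one before it is completed fails the run):
1. the slim coupler has been lowered at least 10 mm into the gauge's bore (z of slim_mid in the frame of gauge_hole0 below 0.008 m and horizontal distance between slim_mid and gauge_hole0 below 0.005 m and angle between slim_mid's own z axis and vertical below 0.25 rad), for 0.1 s.
2. the slim coupler stands or lies released inside the tote, the tote level on the bench (x of slim_mid in the frame of tote_floor between -0.058 and 0.058 m and y of slim_mid in the frame of tote_floor between -0.058 and 0.058 m and z of slim_mid in the frame of tote_floor between -0.005 and 0.04 m and contact force between the fingers and slim below 0.1 N and height (world z) of tote_floor below 0.012 m and angle between tote_floor's own z axis and vertical below 0.1 rad), for 0.1 s.
3. the tote is held tilted in the air with all four parts in the far corner (height (world z) of tote_corner above 0.02 m and angle between tote_floor's own z axis and vertical between 0.33 and 0.9 rad and contact force between the fingers and tote above 1 N and contact force between tote and gauge below 0.2 N and distance between each of slim_mid, fitting0_mid, fitting1_mid, fitting2_mid and tote_corner below 0.068 m), for 0.3 s.
At the end, for the whole second after the job is handed in: Gripper holds the tote still in the air (far corner over 20 mm up), tilted 19 to 51 degrees; slim coupler and 3 fittings inside it, each centre within 68 mm of the inner corner opposite the handle; the stout coupler upright within 20 mm of its start (all of step 3 and linear speed of tote below 0.03 m/s and distance of stout_mid from where it was at the start of the episode below 0.02 m and angle between stout_mid's own z axis and vertical below 0.2 rad and x of slim_mid in the frame of tote_floor between -0.058 and 0.058 m and y of slim_mid in the frame of tote_floor between -0.058 and 0.058 m and z of slim_mid in the frame of tote_floor between -0.005 and 0.04 m and x of fitting0_mid in the frame of tote_floor between -0.058 and 0.058 m and y of fitting0_mid in the frame of tote_floor between -0.058 and 0.058 m and z of fitting0_mid in the frame of tote_floor between -0.005 and 0.04 m and x of fitting1_mid in the frame of tote_floor between -0.058 and 0.058 m and y of fitting1_mid in the frame of tote_floor between -0.058 and 0.058 m and z of fitting1_mid in the frame of tote_floor between -0.005 and 0.04 m and x of fitting2_mid in the frame of tote_floor between -0.058 and 0.058 m and y of fitting2_mid in the frame of tote_floor between -0.058 and 0.058 m and z of fitting2_mid in the frame of tote_floor between -0.005 and 0.04 m); the arm keeps its last pose, push and grip.
It fails at once if the stout coupler is knocked over or moved more than 30 mm (distance of stout_mid from where it was at the start of the episode above 0.03 m or angle between stout_mid's own z axis and vertical above 0.5 rad).
It fails at once if a bystander is moved more than 40 mm (distance of any of vial, wrench, reagent, beaker, column from where it was at the start of the episode above 0.04 m).
It fails at once if the tote is dropped or flung about (linear speed of tote above 1 m/s).
It also fails if it takes over 58 s, if anything falls off the work surface, if the arm or the gripper's body presses on something with over 40 N, if the wrist force passes 120 N, or if a joint passes its speed limit or range.

## Working session

There is one attempt and no reset: what is moved stays moved. The work goes in short steps, Python scripts to look and compute and a tool call to move; the robot and the scene stay as the last step left them, time stands still between calls to the robot, and variables do not carry over. Pictures are saved under pics/ and viewed, about 8 in all and at most 12, crops included, and the job is handed in when it is done.

Besides the shell and the picture viewer there is one more tool, called after "Call:" in YAML: its name, and indented under it one key for each argument. step_arm: Moves the arm, as the interface text tells. Its arguments: {"type":"object","properties":{"targets":{"type":"array"},"claw":{"type":"number"},"force":{"type":"number"}},"required":["targets"]}

```bash
mkdir -p pics; ls; cat > h.py <<'E'
import numpy as np, cv2
from scipy.spatial.transform import Rotation as Ro
from bench import readout, eyes, workorder
def shot(n):
    c=eyes.get_calibration(n); p,d=eyes.capture(n); return p,d,c
def ray(c,u,v):
    f=240/np.tan(np.radians(c["vertical_fov"])/2)
    R=np.array(c["R"]);t=np.array(c["t"])
    return -R.T@t, R.T@np.array([(u-c["cx"])/f,(v-c["cy"])/f,1.])
def onz(c,u,v,z):
    o,r=ray(c,u,v); return o+r*(z-o[2])/r[2]
def pts(c,d):
    f=240/np.tan(np.radians(c["vertical_fov"])/2)
    v,u=np.mgrid[:480,:640]
    P=np.stack([(u-c["cx"])/f*d,(v-c["cy"])/f*d,d],-1)
    return (P-np.array(c["t"]))@np.array(c["R"])
def proj(c,X):
    f=240/np.tan(np.radians(c["vertical_fov"])/2)
    q=np.array(c["R"])@np.array(X)+np.array(c["t"]); return q[0]/q[2]*f+c["cx"],q[1]/q[2]*f+c["cy"]
def tool():
    s=readout.sense(); return np.array(s["eef_pos"]),Ro.from_rotvec(s["orientation"]).as_matrix(),s
E
python3 - <<'E'
from h import *
p,R,s=tool(); print(s); print(R.round(3))
for n in ("top","side"):
    a,d,c=shot(n); cv2.imwrite(f"pics/{n}0.png",a[...,::-1]); np.savez(f"{n}0.npz",a=a,d=d); print(n,c)
E
```

```text
pics
{'clock': 0.0, 'joint_pos': array([-1.26869142e+00,  9.18555089e-02,  1.23186508e+00, -1.80769817e-05,
        1.81980741e+00, -5.67117326e-02]), 'qvel': array([-0.00109869, -0.00043331, -0.00181486,  0.0010642 ,  0.00099056,
        0.00091885]), 'joint_torque': array([ 1.86757927e-03, -4.46458983e+01, -4.06444860e+01,  7.01665808e-02,
        2.94812978e-02, -1.28114580e-04]), 'eef_pos': array([ 0.21059754, -0.56150956,  0.22152064]), 'orientation': array([-0.36769487,  2.02800723, -2.02405657]), 'force': array([ 0.72102379, -0.08541406, -0.78516991]), 'torque': array([-0.01047807,  0.01897559,  0.02540999]), 'gripper_width': 0.08777308894540435}
[[-0.936 -0.001  0.351]
 [-0.351  0.002 -0.936]
 [-0.    -1.    -0.002]]
top {'vertical_fov': 57.33146794509902, 'cx': 320.42182577667575, 'cy': 242.4682742087379, 'R': array([[-0.02355309, -0.99955756, -0.01816391],
       [-0.98317074,  0.02645179, -0.18076391],
       [ 0.18116441,  0.01360068, -0.98335877]]), 't': array([0.08065416, 0.52824398, 0.7641709 ])}
side {'vertical_fov': 43.42650129439479, 'cx': 308.43287269277994, 'cy': 237.34365357041125, 'R': array([[ 0.97213805, -0.23375769, -0.01746275],
       [-0.16168186, -0.61472171, -0.77199495],
       [ 0.16972503,  0.75330907, -0.63538874]]), 't': array([-0.4947974 ,  0.19226513,  1.00282132])}
```

View pics/top0.png

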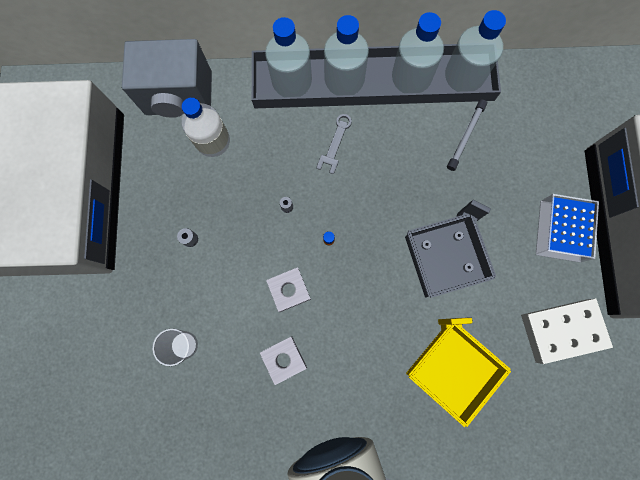

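View pics/side0.png

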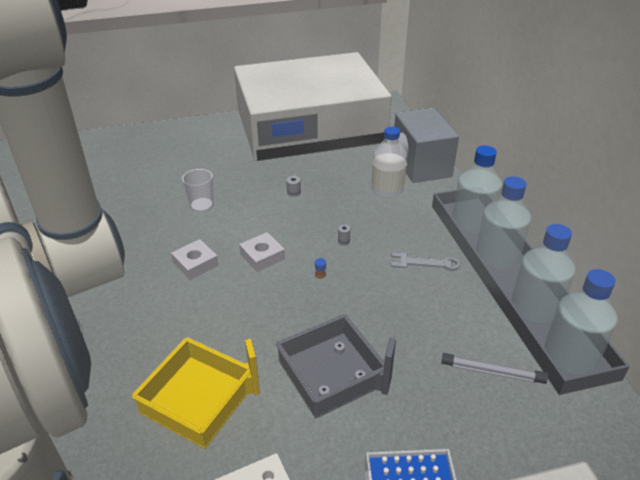

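Top view: small cylinders at (286,204) and (186,237). There are two similar gauge blocks, at (288,289) and (283,360), of which the upper is farther from the base. The grey tote is at (450,256) with its handle at (475,210), and the yellow look-alike is at (458,372). The vial is at (328,238).

```bash
python3 - <<'E'
from h import *
for n,S in (("top",dict(A=(286,204),B=(186,237),G1=(288,289),G2=(283,360),vial=(328,238),tote=(450,256))),("side",dict(A=(344,234),B=(293,186),G1=(262,250),G2=(195,258),tote=(330,365)))):
    z=np.load(f"{n}0.npz"); c=eyes.get_calibration(n); P=pts(c,z["d"]); d=z["d"]
    for k,(u,v) in S.items():
        w=60 if k=="tote" else 32 if k[0]=="G" else 14
        Q=P[v-w:v+w,u-w:u+w].reshape(-1,3); dd=d[v-w:v+w,u-w:u+w].ravel()
        Q=Q[dd>0]
        lo,hi={"A":(.028,.042),"B":(.028,.042),"G":(.02,.032),"v":(.026,.042),"t":(.038,.052)}[k[0]]
        q=Q[(Q[:,2]>lo)&(Q[:,2]<hi)]
        if len(q)<5: print(n,k,"few",len(q)); continue
        (cx,cy),wh,an=cv2.minAreaRect((q[:,:2]*1000).astype(np.float32))
        print(n,k,len(q),"z",np.median(q[:,2]).round(4),"rect",round(cx,1),round(cy,1),np.round(wh,1),round(an,1),"circ",cv2.minEnclosingCircle((q[:,:2]*1000).astype(np.float32)))
    if n=="top":
        u,v=475,210; Q=P[v-25:v+25,u-30:u+30].reshape(-1,3);q=Q[(Q[:,2]>.08)&(Q[:,2]<.1)]
        print("handle",len(q),q.mean(0),cv2.minAreaRect((q[:,:2]*1000).astype(np.float32)))
a=np.load("top0.npz")["a"]
x=a[170:270,150:350]; cv2.imwrite("pics/c.png",cv2.resize(x,(800,400),interpolation=cv2.INTER_CUBIC)[...,::-1])
E
```

```text
top A 125 z 0.035 rect 612.5 132.6 [21.5 22.5] 88.1 circ ((612.9662475585938, 133.20843505859375), 11.915977478027344)
top B 218 z 0.035 rect 552.8 324.9 [29.8 29.6] 61.0 circ ((552.8195190429688, 324.55950927734375), 15.781298637390137)
top G1 1016 z 0.0252 rect 447.5 131.0 [64.2 64.2] 20.8 circ ((447.93023681640625, 131.244140625), 44.58375549316406)
top G2 1110 z 0.0254 rect 318.3 141.9 [64.  64.5] 25.4 circ ((318.7792053222656, 140.99520874023438), 44.299827575683594)
top vial 102 z 0.0328 rect 543.4 51.9 [19.9 20.2] 38.2 circ ((543.5253295898438, 52.00598907470703), 10.569870948791504)
top tote 1159 z 0.0435 rect 510.1 -174.4 [142.8 137.4] 14.8 circ ((505.7701721191406, -172.70237731933594), 91.5123062133789)
handle 152 [ 0.57981995 -0.21669562  0.08919503] ((580.6683349609375, -217.55421447753906), (35.080841064453125, 10.708426475524902), 59.93686294555664)
side A 108 z 0.0358 rect 613.1 133.9 [21.8 25.3] 2.4 circ ((614.7236938476562, 133.6627960205078), 13.399985313415527)
side B 130 z 0.0361 rect 553.5 326.3 [30.5 31.8] 4.3 circ ((552.9937744140625, 325.5612487792969), 16.641748428344727)
side G1 770 z 0.0263 rect 448.2 133.2 [66.9 69.8] 21.2 circ ((447.7547607421875, 134.97262573242188), 46.33689498901367)
side G2 793 z 0.0264 rect 319.0 144.1 [66.8 70.9] 26.3 circ ((318.8843994140625, 145.7362060546875), 47.2002067565918)
side tote 1610 z 0.0443 rect 505.7 -176.7 [132.2 146. ] 14.6 circ ((505.1464538574219, -175.5785369873047), 92.3468017578125)
```

View pics/c.png

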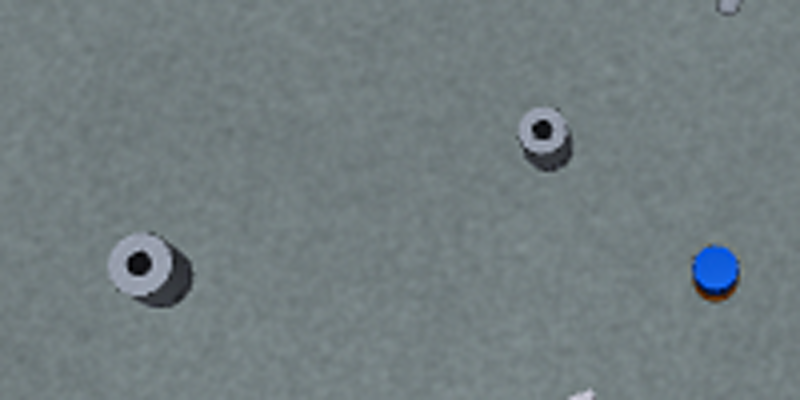

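Candidates: the coupler at (286,204) is 24 mm wide and the one at (186,237) is 31 mm, so slim is (286,204) at about (0.613, 0.133). The gauge meant is (288,289), at (0.448, 0.132), which is farther from the base than (283,360). The tote is the grey one. Its handle's width runs along 60°, and I'll use that jaw direction throughout. That lets the tote pivot in the pinch for the tilt.

Call:
step_arm:
  targets:
    - {"roll": 7}
    - {"roll": 7}
    - {"roll": 7}
    - {"roll": 7}
    - {"roll": 7}
    - {"roll": 7}
    - {"roll": 7}
    - {"roll": 2}
  claw: 1
  force: 20

```text
invalid input at $.targets[0]: expected keys dx, dy, dz, roll
```

```bash
cat >> h.py <<'E'
def go(X):
    p,R,s=tool(); z=R[:,2]; print("t",round(s["clock"],2),"tcp",p.round(4),"jaw",np.degrees(np.arctan2(z[1],z[0])).round(2),"tilt",np.degrees(np.arccos(-R[2,1])).round(2),"w",round(s["gripper_width"],4),"F",np.round(s["force"],1),"cm dxyz",(R.T@(np.array(X)-p)*100).round(2))
E
python3 -c "
from h import *
go([.613,.133,.15])"
```

```text
t 0.1 tcp [ 0.2106 -0.5616  0.2217] jaw -69.44 tilt 0.1 w 0.0871 F [ 0.7  0.3 -0.1] cm dxyz [-62.07   7.26 -50.89]
```

Call:
step_arm:
  targets:
    - {"dx": 0, "dy": 0, "dz": 0, "roll": 7}
    - {"dx": 0, "dy": 0, "dz": 0, "roll": 7}
    - {"dx": 0, "dy": 0, "dz": 0, "roll": 7}
    - {"dx": 0, "dy": 0, "dz": 0, "roll": 7}
    - {"dx": 0, "dy": 0, "dz": 0, "roll": 7}
    - {"dx": 0, "dy": 0, "dz": 0, "roll": 7}
    - {"dx": 0, "dy": 0, "dz": 0, "roll": 7}
    - {"dx": 0, "dy": 0, "dz": 0, "roll": 2}
  claw: 1
  force: 20

```text
clock: 0.77
eef_pos: [0.2102, -0.56, 0.2161]
orientation: [-0.539, -1.913, 1.894]
force: [0.4, -0.1, -0.0]
gripper_width: 0.0879
```

```bash
python3 -c "
from h import *
go([.613,.133,.15])"
```

```text
t 0.77 tcp [ 0.2102 -0.56    0.2161] jaw -121.94 tilt 0.64 w 0.0879 F [ 0.4 -0.1 -0. ] cm dxyz [  2.41   7.21 -80.07]
```

Call:
step_arm:
  targets:
    - {"dx": 0.1, "dy": 0, "dz": -2, "roll": 0}
    - {"dx": 0.1, "dy": 0, "dz": -4, "roll": 0}
    - {"dx": 0.1, "dy": 0, "dz": -4, "roll": 0}
    - {"dx": 0.1, "dy": 0, "dz": -4, "roll": 0}
    - {"dx": 0.1, "dy": 0, "dz": -4, "roll": 0}
    - {"dx": 0.1, "dy": 0, "dz": -4, "roll": 0}
    - {"dx": 0.1, "dy": 0, "dz": -4, "roll": 0}
    - {"dx": 0.1, "dy": 0, "dz": -4, "roll": 0}
    - {"dx": 0.1, "dy": 0, "dz": -4, "roll": 0}
    - {"dx": 0.1, "dy": 0, "dz": -4, "roll": 0}
    - {"dx": 0.1, "dy": 0, "dz": -4, "roll": 0}
    - {"dx": 0.1, "dy": 0, "dz": -4, "roll": 0}
    - {"dx": 0.1, "dy": 0, "dz": -4, "roll": 0}
    - {"dx": 0.1, "dy": 0, "dz": -4, "roll": 0}
    - {"dx": 0.1, "dy": 0, "dz": -4, "roll": 0}

```text
clock: 2.02
eef_pos: [0.5115, -0.0452, 0.2119]
orientation: [-0.543, -1.904, 1.872]
force: [0.9, -0.9, -0.0]
gripper_width: 0.0879
```

```bash
python3 -c "
from h import *
go([.613,.133,.15])"
```

```text
t 2.02 tcp [ 0.5115 -0.0452  0.2119] jaw -123.0 tilt 1.34 w 0.0879 F [ 0.9 -0.9 -0. ] cm dxyz [  1.06   6.43 -20.4 ]
```

Call:
step_arm:
  targets:
    - {"dx": 0.2, "dy": 0.8, "dz": -3.6, "roll": 0}
    - {"dx": 0.2, "dy": 0.9, "dz": -3.6, "roll": 0}
    - {"dx": 0.2, "dy": 0.9, "dz": -3.6, "roll": 0}
    - {"dx": 0.2, "dy": 0.9, "dz": -3.6, "roll": 0}
    - {"dx": 0.2, "dy": 0.9, "dz": -3.6, "roll": 0}
    - {"dx": 0, "dy": 0, "dz": -1.5, "roll": 0}

```text
clock: 2.52
eef_pos: [0.612, 0.1393, 0.1655]
orientation: [-0.535, -1.906, 1.875]
force: [0.2, -0.9, -0.6]
gripper_width: 0.0879
```

```bash
python3 - <<'E'
from h import *
go([.613,.133,.10])
p,R,s=tool();print(R.round(3))
a,d,c=shot("wrist"); cv2.imwrite("pics/w1.png",a[...,::-1]); np.savez("w1.npz",a=a,d=d)
P=pts(c,d); print(proj(c,[.613,.133,.036]), proj(c,p))
m=(P[...,2]>.031)&(P[...,2]<.041)&(d>0)&(np.hypot(P[...,0]-.613,P[...,1]-.133)<.03)
print(m.sum(),cv2.minEnclosingCircle((P[m][:,:2]*1000).astype(np.float32)),P[m].mean(0))
E
```

```text
t 2.52 tcp [0.612  0.1393 0.1655] jaw -122.7 tilt 1.42 w 0.0879 F [ 0.2 -0.9 -0.6] cm dxyz [-0.57  6.54  0.54]
[[-0.841 -0.014 -0.54 ]
 [ 0.54   0.02  -0.842]
 [ 0.023 -1.    -0.009]]
(np.float64(318.4466069103534), np.float64(215.69485698098126)) (np.float64(311.81019230251843), np.float64(281.08258549451705))
544 ((613.245849609375, 134.21102905273438), 11.88255500793457) [0.61372612 0.13381346 0.03673533]
```

View pics/w1.png

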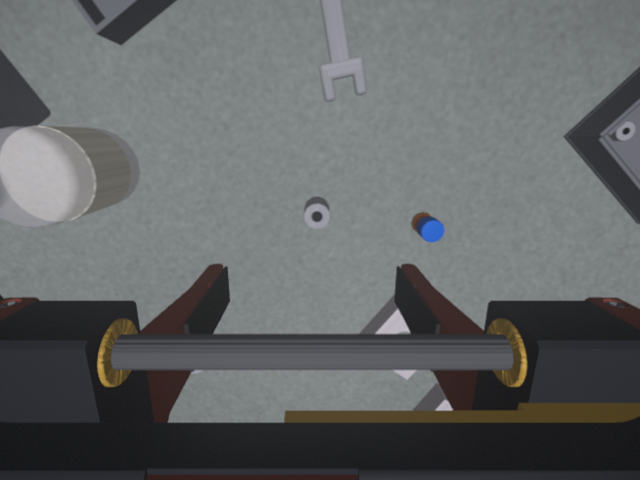

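Wrist view: slim at (317,214), vial at (430,228), nothing between the fingers. Slim measures (0.613, 0.134) at z 0.0367, 23.8 mm across, which agrees with the size given. Descending part-way.

Call:
step_arm:
  targets:
    - {"dx": -0.1, "dy": 2, "dz": 0.2, "roll": 0}
    - {"dx": -0.1, "dy": 2.8, "dz": 0.2, "roll": 0}
    - {"dx": -0.1, "dy": 2.8, "dz": 0.1, "roll": 0}
    - {"dx": -0.1, "dy": 2.8, "dz": 0, "roll": 0}
    - {"dx": 0, "dy": 0, "dz": 0, "roll": 0}
  claw: 0.2

```text
clock: 2.98
eef_pos: [0.6121, 0.1382, 0.0575]
orientation: [-0.531, -1.91, 1.879]
force: [-1.4, -1.2, -1.9]
gripper_width: 0.058
```

```bash
python3 - <<'E'
from h import *
go([.6132,.1337,.017])
E
```

```text
t 2.98 tcp [0.6121 0.1382 0.0575] jaw -122.34 tilt 1.4 w 0.058 F [-1.4 -1.2 -1.9] cm dxyz [-0.43  4.03  0.36]
```

Call:
step_arm:
  targets:
    - {"dx": -0.4, "dy": 1.0, "dz": 0.4, "roll": 0}
    - {"dx": -0.3, "dy": 1.2, "dz": 0.2, "roll": 0}
    - {"dx": 0, "dy": 0.9, "dz": 0, "roll": 0}

```text
clock: 3.23
eef_pos: [0.6158, 0.1287, 0.028]
orientation: [-0.535, -1.912, 1.879]
force: [0.2, -0.8, -0.1]
gripper_width: 0.0528
```

```bash
python3 - <<'E'
from h import *
go([.6132,.1337,.017])
E
```

```text
t 3.23 tcp [0.6158 0.1287 0.028 ] jaw -122.35 tilt 1.3 w 0.0528 F [ 0.2 -0.8 -0.1] cm dxyz [ 0.46  1.12 -0.27]
```

Call:
step_arm:
  targets:
    - {"dx": 0.4, "dy": 0.6, "dz": -0.2, "roll": 0}
    - {"dx": 0, "dy": 0.4, "dz": 0, "roll": 0}
    - {"dx": 0, "dy": 0, "dz": 0, "roll": 0}

```text
clock: 3.48
eef_pos: [0.6135, 0.1321, 0.0171]
orientation: [-0.536, -1.912, 1.878]
force: [-0.5, -0.0, -0.8]
gripper_width: 0.0526
```

```bash
python3 - <<'E'
from h import *
go([.6132,.1337,.017])
E
```

```text
t 3.48 tcp [0.6135 0.1321 0.0171] jaw -122.44 tilt 1.3 w 0.0526 F [-0.5 -0.  -0.8] cm dxyz [ 0.11  0.01 -0.12]
```

Call:
step_arm:
  targets:
    - {"dx": 0, "dy": 0, "dz": 0, "roll": 0}
    - {"dx": 0, "dy": 0, "dz": 0, "roll": 0}
    - {"dx": 0, "dy": 0, "dz": 0, "roll": 0}
    - {"dx": 0, "dy": 0, "dz": 0, "roll": 0}
    - {"dx": 0, "dy": 0, "dz": 0, "roll": 0}
    - {"dx": 0, "dy": 0, "dz": 0, "roll": 0}
  claw: -0.6
  force: 25

```text
clock: 3.98
eef_pos: [0.6153, 0.133, 0.0208]
orientation: [-0.541, -1.916, 1.878]
force: [-0.0, 0.7, -0.5]
gripper_width: 0.0234
```

```bash
python3 - <<'E'
from h import *
go([.448,.1315,.095])
E
```

```text
t 3.98 tcp [0.6153 0.133  0.0208] jaw -122.39 tilt 1.25 w 0.0234 F [-0.   0.7 -0.5] cm dxyz [14.16 -7.35  8.97]
```

Call:
step_arm:
  targets:
    - {"dx": 0, "dy": -1.5, "dz": 0, "roll": 0}
    - {"dx": 0, "dy": -2, "dz": 0, "roll": 0}
    - {"dx": 0.5, "dy": -2, "dz": 0.5, "roll": 0}
    - {"dx": 2, "dy": -1, "dz": 1.2, "roll": 0}
    - {"dx": 2.5, "dy": 0, "dz": 1.6, "roll": 0}
    - {"dx": 2.5, "dy": 0, "dz": 1.6, "roll": 0}
    - {"dx": 2.5, "dy": 0, "dz": 1.6, "roll": 0}
    - {"dx": 2, "dy": 0, "dz": 1.2, "roll": 0}
    - {"dx": 1, "dy": 0, "dz": 0.6, "roll": 0}
    - {"dx": 0, "dy": 0, "dz": 0, "roll": 0}
  claw: -1

```text
clock: 4.82
eef_pos: [0.4547, 0.1305, 0.0878]
orientation: [-0.54, -1.915, 1.878]
force: [0.9, -0.5, -1.4]
gripper_width: 0.0231
```

```bash
python3 - <<'E'
from h import *
go([.448,.1315,.09])
p,R,s=tool()
a,d,c=shot("wrist"); cv2.imwrite("pics/w2.png",a[...,::-1]); np.savez("w2.npz",a=a,d=d)
P=pts(c,d); print(proj(c,[.448,.132,.026]), proj(c,p))
m=(P[...,2]>.02)&(P[...,2]<.031)&(d>0)&(np.hypot(P[...,0]-.448,P[...,1]-.132)<.055)
print(m.sum(),np.median(P[m][:,2]),cv2.minAreaRect((P[m][:,:2]*1000).astype(np.float32)))
E
```

```text
t 4.82 tcp [0.4547 0.1305 0.0878] jaw -122.45 tilt 1.27 w 0.0231 F [ 0.9 -0.5 -1.4] cm dxyz [ 0.62 -0.21  0.27]
(np.float64(316.2980784058852), np.float64(253.1688819626446)) (np.float64(311.789815035321), np.float64(281.06880378236247))
4587 0.026709301703768694 ((447.1350402832031, 132.15145874023438), (64.45167541503906, 64.78731536865234), 20.632946014404297)
```

View pics/w2.png

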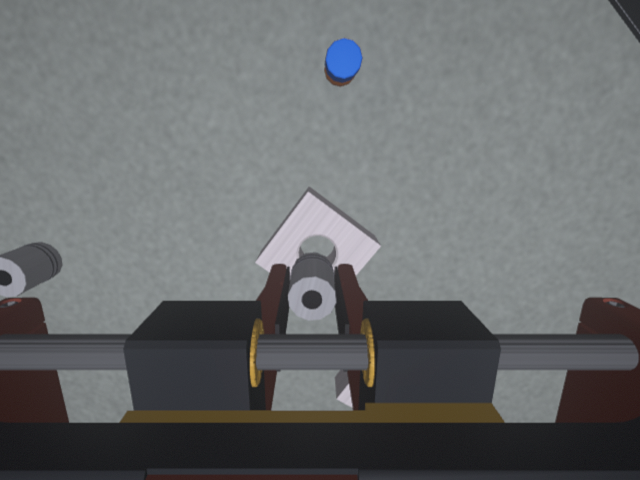

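Coupler held upright (top at (312,300)) and the bore mouth is at (318,247). I'll measure the coupler's offset in the same view.

```bash
python3 - <<'E'
from h import *
z=np.load("w2.npz");a=z["a"];d=z["d"];c=eyes.get_calibration("wrist");P=pts(c,d);p,R,s=tool();print(p)
m=(d>0)&(P[...,2]>.098)&(P[...,2]<.112);m[:278]=0;m[325:]=0;m[:,:285]=0;m[:,340:]=0
g=cv2.cvtColor(a,cv2.COLOR_RGB2GRAY); top=m&(g>120)
q=P[top];print(top.sum(),np.median(q[:,2]),cv2.minEnclosingCircle((q[:,:2]*1000).astype(np.float32)),"mean",q.mean(0))
# bore: non-top pixels within block hull, visible rim arc
b=(d>0)&(abs(P[...,2]-.0265)<.003)
cx=np.array([.4471,.1322])
h=(np.hypot(P[...,0]-cx[0],P[...,1]-cx[1])<.03)&b
rim=cv2.dilate((~b).astype(np.uint8),np.ones((3,3)))>0
e=h&rim&(np.arange(480)[:,None]<252)
e[:, :290]=0; e[:,350:]=0
vv,uu=np.nonzero(e); W=np.array([onz(c,u,v,.026) for u,v in zip(uu,vv)])[:,:2]
r=np.hypot(*(W-cx).T); W=W[(r>.009)&(r<.018)]
A=np.c_[2*W,np.ones(len(W))];x=np.linalg.lstsq(A,(W**2).sum(1),rcond=None)[0];print(len(W),x[:2],np.sqrt(x[2]+x[:2]@x[:2]))
E
```

```text
[0.45565688 0.13049723 0.08794028]
1332 0.10419271763723276 ((453.809326171875, 131.7674102783203), 12.165907859802246) mean [0.45414675 0.13139738 0.10419164]
78 [0.44910857 0.13112462] 0.013448057876072212
```

Call:
step_arm:
  targets:
    - {"dx": 0.4, "dy": 1.5, "dz": 0.3, "roll": 0}
    - {"dx": 0, "dy": 1.5, "dz": 0, "roll": 0}
    - {"dx": 0, "dy": 0, "dz": 0, "roll": 0}

```text
clock: 5.12
eef_pos: [0.4532, 0.1309, 0.0589]
orientation: [-0.546, -1.919, 1.877]
force: [-0.2, 0.3, -0.8]
gripper_width: 0.0233
```

```bash
python3 - <<'E'
from h import *
go([.4511,.1295,.055])
E
```

```text
t 5.12 tcp [0.4532 0.1309 0.0589] jaw -122.46 tilt 1.26 w 0.0233 F [-0.2  0.3 -0.8] cm dxyz [0.1  0.39 0.24]
```

Call:
step_arm:
  targets:
    - {"dx": 0.1, "dy": 0.2, "dz": 0.25, "roll": 0}
    - {"dx": 0, "dy": 0, "dz": 0, "roll": 0}

```text
clock: 5.28
eef_pos: [0.4518, 0.1291, 0.0568]
orientation: [-0.546, -1.918, 1.877]
force: [1.0, 0.8, -1.1]
gripper_width: 0.0234
```

```bash
python3 - <<'E'
from h import *
go([.4511,.1295,.032])
a,d,c=shot("wrist"); cv2.imwrite("pics/w3.png",a[180:360,220:420][...,::-1].repeat(3,0).repeat(3,1)); np.savez("w3.npz",a=a,d=d)
P=pts(c,d);p=tool()[0];print(p)
g=cv2.cvtColor(a,cv2.COLOR_RGB2GRAY)
top=(d>0)&(abs(P[...,2]-p[2]-.0163)<.004)&(g>120)&(np.hypot(P[...,0]-p[0],P[...,1]-p[1])<.016)
q=P[top];print(top.sum(),np.median(q[:,2]),cv2.minEnclosingCircle((q[:,:2]*1000).astype(np.float32)))
b=(d>0)&(abs(P[...,2]-.0265)<.003); print("rect",cv2.minAreaRect((P[b&(np.hypot(P[...,0]-.448,P[...,1]-.132)<.055)][:,:2]*1000).astype(np.float32)))
go([.4511,.1295,.032])
c=eyes.get_calibration("top");a=np.load("top0.npz")["a"][265:315,263:315];g=cv2.cvtColor(a,cv2.COLOR_RGB2GRAY)
n,l,st,ce=cv2.connectedComponentsWithStats((g[8:-8,8:-8]<140).astype(np.uint8));print(st,[onz(c,x[0]+271,x[1]+273,.026).round(4) for x in ce])
E
```

```text
t 5.28 tcp [0.4518 0.1291 0.0568] jaw -122.47 tilt 1.24 w 0.0234 F [ 1.   0.8 -1.1] cm dxyz [0.05 2.48 0.05]
[0.45229924 0.12921735 0.05738464]
1342 0.07309286454698899 ((449.1281433105469, 129.5755615234375), 12.816862106323242)
rect ((447.13330078125, 132.0238037109375), (64.47114562988281, 64.66487121582031), 20.810014724731445)
t 5.33 tcp [0.4523 0.1292 0.0574] jaw -122.48 tilt 1.25 w 0.0234 F [-0.3  0.1 -0.7] cm dxyz [0.09 2.54 0.09]
[[  0   0  36  34 878]
 [  0   0  11   5  30]
 [ 29   0   7  15  57]
 [ 10   9  14  15 164]
 [ 35  16   1   1   1]
 [  0  22   5  12  35]
 [ 20  27  16   7  59]] [array([0.4468, 0.1305, 0.026 ]), array([0.4759, 0.1556, 0.026 ]), array([0.4672, 0.0997, 0.026 ]), array([0.4474, 0.1312, 0.026 ]), array([0.4466, 0.0967, 0.026 ]), array([0.424, 0.16 , 0.026]), array([0.4188, 0.1067, 0.026 ])]
```

View pics/w3.png

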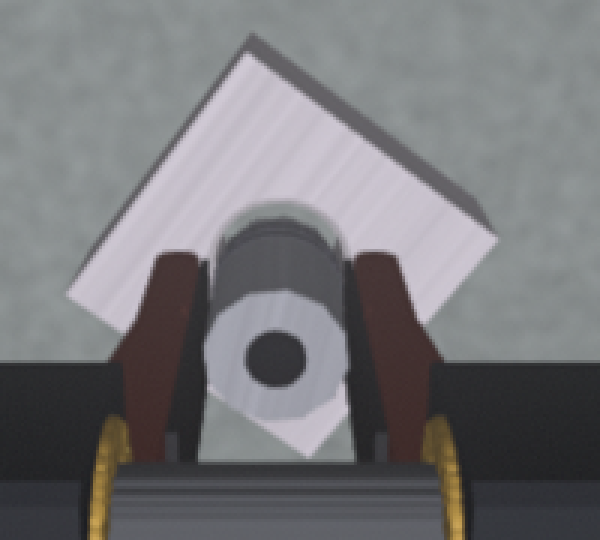

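```bash
python3 - <<'E'
from h import *
c=eyes.get_calibration("wrist"); p,R,s=tool(); ix=np.array([.84,-.54,0])
for u,v in((313,247),(313,248)): print("bore c",onz(c,u,v,.026)-.0135*ix)
for v in(252,253,254): print("foot c",onz(c,312,v,p[2]-.020)-.012*ix)
# side edges
print("bore sides",[(R.T@(onz(c,u,262,.026)-p))[2].round(4) for u in (220+213/3,220+345/3)])
print("foot sides",[(R.T@(onz(c,u,262,p[2]-.02)-p))[2].round(4) for u in (220+216/3,220+343/3)])
a=np.load("w3.npz")["a"]; g=cv2.cvtColor(a,cv2.COLOR_RGB2GRAY); print(g[242:262,312].tolist()); print(g[256,285:340].tolist())
E
```

```text
bore c [0.44812522 0.13177942 0.026     ]
bore c [0.44758114 0.13212503 0.026     ]
foot c [0.45021343 0.130931   0.03738464]
foot c [0.44969717 0.13125953 0.03738464]
foot c [0.44918    0.13158864 0.03738464]
bore sides [np.float64(-0.0129), np.float64(0.0144)]
foot sides [np.float64(-0.0116), np.float64(0.0131)]
[199, 200, 201, 196, 181, 159, 143, 141, 142, 140, 118, 88, 77, 78, 83, 75, 82, 88, 87, 87]
[199, 196, 193, 190, 191, 194, 196, 190, 176, 166, 156, 149, 146, 144, 132, 113, 94, 82, 75, 73, 77, 81, 83, 83, 85, 83, 83, 83, 84, 85, 82, 81, 81, 79, 77, 80, 77, 77, 85, 93, 109, 136, 144, 144, 145, 150, 162, 167, 185, 195, 197, 196, 197, 199, 202]
```

Call:
step_arm:
  targets:
    - {"dx": 0.2, "dy": 0.5, "dz": 0, "roll": 0}
    - {"dx": 0, "dy": 0.3, "dz": 0, "roll": 0}

```text
clock: 5.5
eef_pos: [0.4521, 0.1306, 0.0509]
orientation: [-0.55, -1.921, 1.876]
force: [0.0, 0.9, -1.5]
gripper_width: 0.0235
```

```bash
python3 - <<'E'
from h import *
go([.4506,.1303,.032])
E
```

```text
t 5.5 tcp [0.4521 0.1306 0.0509] jaw -122.51 tilt 1.3 w 0.0235 F [ 0.   0.9 -1.5] cm dxyz [0.1  1.89 0.15]
```

Call:
step_arm:
  targets:
    - {"dx": 0.1, "dy": 0.5, "dz": 0.15, "roll": 0}
    - {"dx": 0, "dy": 0.4, "dz": 0, "roll": 0}

```text
clock: 5.67
eef_pos: [0.4511, 0.1303, 0.043]
orientation: [-0.552, -1.922, 1.876]
force: [-3.8, -1.3, 1.5]
gripper_width: 0.0231
```

```bash
python3 - <<'E'
from h import *
go([.4506,.1303,.032])
E
```

```text
t 5.67 tcp [0.4511 0.1303 0.043 ] jaw -122.5 tilt 1.34 w 0.0231 F [-3.8 -1.3  1.5] cm dxyz [0.04 1.1  0.05]
```

Call:
step_arm:
  targets:
    - {"dx": 0.1, "dy": 0.4, "dz": 0.05, "roll": 0}
    - {"dx": 0.05, "dy": 0.5, "dz": 0, "roll": 0}
    - {"dx": 0, "dy": 0.4, "dz": 0, "roll": 0}

```text
clock: 5.92
eef_pos: [0.4495, 0.131, 0.0289]
orientation: [-0.552, -1.923, 1.876]
force: [-0.4, 0.5, -1.0]
gripper_width: 0.0233
```

```bash
python3 - <<'E'
from h import *
go([.4506,.1303,.030])
E
```

```text
t 5.92 tcp [0.4495 0.131  0.0289] jaw -122.5 tilt 1.36 w 0.0233 F [-0.4  0.5 -1. ] cm dxyz [-0.13 -0.11 -0.  ]
```

Call:
step_arm:
  targets:
    - {"dx": 0, "dy": 0, "dz": 0, "roll": 0}
    - {"dx": 0, "dy": 0, "dz": 0, "roll": 0}

```text
clock: 6.08
eef_pos: [0.4486, 0.1309, 0.027]
orientation: [-0.55, -1.921, 1.876]
force: [0.3, 1.1, -1.3]
gripper_width: 0.0236
```

```bash
python3 - <<'E'
from h import *
go([.4506,.1303,.12])
a,d,c=shot("wrist");P=pts(c,d);p=tool()[0]
g=cv2.cvtColor(a,cv2.COLOR_RGB2GRAY)
top=(d>0)&(P[...,2]>.036)&(P[...,2]<.06)&(g>110)&(np.hypot(P[...,0]-p[0],P[...,1]-p[1])<.016)
q=P[top];print(top.sum(),np.median(q[:,2]),q.mean(0),cv2.minEnclosingCircle((q[:,:2]*1000).astype(np.float32)))
E
```

```text
t 6.08 tcp [0.4486 0.1309 0.027 ] jaw -122.49 tilt 1.31 w 0.0236 F [ 0.3  1.1 -1.3] cm dxyz [-0.11 -9.3  -0.25]
1364 0.04396255369481726 [0.4463522  0.13195058 0.04398367] ((444.88433837890625, 133.14373779296875), 13.39682674407959)
```

Call:
step_arm:
  targets:
    - {"dx": 0.1, "dy": -1, "dz": -0.1, "roll": 0}
    - {"dx": 0, "dy": -2, "dz": 0, "roll": 0}
    - {"dx": 0, "dy": -2.5, "dz": 0, "roll": 0}
    - {"dx": 0, "dy": -2.5, "dz": 0, "roll": 0}
    - {"dx": 0, "dy": -1.5, "dz": 0, "roll": 0}
    - {"dx": 0, "dy": 0, "dz": 0, "roll": 0}

```text
clock: 6.63
eef_pos: [0.4478, 0.1299, 0.1287]
orientation: [-0.551, -1.92, 1.877]
force: [-0.2, 0.1, -0.9]
gripper_width: 0.0232
```

```bash
python3 - <<'E'
from h import *
go([.503,-.172,.12])
z=np.load("top0.npz");c=eyes.get_calibration("top")
for u,v in((427,244),(459,236),(468,267)): print(onz(c,u,v,.016).round(3))
P=pts(c,z["d"])
m=(z["d"]>0)&(P[...,2]>.0405)&(P[...,2]<.048)&(np.hypot(P[...,0]-.503,P[...,1]+.172)<.086)
print(m.sum(),cv2.minAreaRect((P[m][:,:2]*1000).astype(np.float32)))
E
```

```text
t 6.63 tcp [0.4478 0.1299 0.1287] jaw -122.51 tilt 1.26 w 0.0232 F [-0.2  0.1 -0.9] cm dxyz [-20.89   0.23  22.5 ]
[ 0.528 -0.137  0.016]
[ 0.542 -0.199  0.016]
[ 0.481 -0.211  0.016]
1022 ((504.93634033203125, -173.12513732910156), (133.47528076171875, 132.31947326660156), 14.759810447692871)
```

Call:
step_arm:
  targets:
    - {"dx": -1.5, "dy": 0, "dz": 1.5, "roll": 0}
    - {"dx": -2.6, "dy": 0, "dz": 2.8, "roll": 0}
    - {"dx": -2.8, "dy": 0, "dz": 3, "roll": 0}
    - {"dx": -2.8, "dy": 0, "dz": 3, "roll": 0}
    - {"dx": -2.8, "dy": 0, "dz": 3, "roll": 0}
    - {"dx": -2.8, "dy": 0, "dz": 3, "roll": 0}
    - {"dx": -2, "dy": 0, "dz": 2.6, "roll": 0}
    - {"dx": -1, "dy": 0, "dz": 1.5, "roll": 0}
    - {"dx": 0, "dy": 0, "dz": 0, "roll": 0}

```text
clock: 7.38
eef_pos: [0.4951, -0.1486, 0.1229]
orientation: [-0.55, -1.931, 1.879]
force: [-0.3, 0.6, -1.6]
gripper_width: 0.0231
```

```bash
python3 - <<'E'
from h import *
go([.495,-.167,.026])
E
```

```text
t 7.38 tcp [ 0.4951 -0.1486  0.1229] jaw -122.08 tilt 1.51 w 0.0231 F [-0.3  0.6 -1.6] cm dxyz [-1.02  9.64  1.82]
```

Call:
step_arm:
  targets:
    - {"dx": -0.6, "dy": 1.5, "dz": 1, "roll": 0}
    - {"dx": -0.4, "dy": 2.2, "dz": 0.7, "roll": 0}
    - {"dx": 0, "dy": 2.2, "dz": 0, "roll": 0}
    - {"dx": 0, "dy": 1.5, "dz": 0, "roll": 0}
    - {"dx": 0, "dy": 0.6, "dz": 0, "roll": 0}
    - {"dx": 0, "dy": 0, "dz": 0, "roll": 0}

```text
clock: 7.88
eef_pos: [0.4952, -0.1653, 0.0387]
orientation: [-0.552, -1.932, 1.875]
force: [-0.8, 0.6, -2.0]
gripper_width: 0.0231
```

```bash
python3 - <<'E'
from h import *
go([.495,-.167,.025])
E
```

```text
t 7.88 tcp [ 0.4952 -0.1653  0.0387] jaw -122.23 tilt 1.64 w 0.0231 F [-0.8  0.6 -2. ] cm dxyz [-0.08  1.36  0.2 ]
```

Call:
step_arm:
  targets:
    - {"dx": 0, "dy": 0.7, "dz": 0, "roll": 0}
    - {"dx": 0, "dy": 0.5, "dz": 0, "roll": 0}
    - {"dx": 0, "dy": 0.1, "dz": 0, "roll": 0}

```text
clock: 8.13
eef_pos: [0.4963, -0.1636, 0.0264]
orientation: [-0.553, -1.934, 1.877]
force: [0.1, -0.1, 0.7]
gripper_width: 0.023
```

```bash
python3 - <<'E'
from h import *
go([.495,-.167,.025])
E
```

```text
t 8.13 tcp [ 0.4963 -0.1636  0.0264] jaw -122.12 tilt 1.67 w 0.023 F [ 0.1 -0.1  0.7] cm dxyz [-0.07  0.13  0.37]
```

Call:
step_arm:
  targets:
    - {"dx": 0, "dy": 0.1, "dz": 0, "roll": 0}
    - {"dx": 0, "dy": 0, "dz": 0, "roll": 0}
    - {"dx": 0, "dy": 0, "dz": 0, "roll": 0}
    - {"dx": 0, "dy": 0, "dz": 0, "roll": 0}
    - {"dx": 0, "dy": -2, "dz": 0, "roll": 0}
    - {"dx": 0, "dy": -3, "dz": 0, "roll": 0}
    - {"dx": 0, "dy": -3, "dz": 0, "roll": 0}
    - {"dx": 0, "dy": -3, "dz": 0, "roll": 0}
    - {"dx": 0, "dy": -2, "dz": 0, "roll": 0}
    - {"dx": 0, "dy": 0, "dz": 0, "roll": 0}
  claw: 0.15

```text
clock: 8.97
eef_pos: [0.495, -0.1669, 0.1639]
orientation: [-0.557, -1.935, 1.879]
force: [0.7, 0.0, -0.5]
gripper_width: 0.0507
```

```bash
python3 - <<'E'
from h import *
go([.581,-.2175,.16])
a,d,c=shot("wrist"); cv2.imwrite("pics/w4.png",a[...,::-1])
P=pts(c,d)
h=(d>0)&(P[...,2]>.087)&(P[...,2]<.098)&(np.hypot(P[...,0]-.58,P[...,1]+.217)<.04)
if h.sum()>10: print("handle",h.sum(),cv2.minAreaRect((P[h][:,:2]*1000).astype(np.float32)),np.median(P[h][:,2]))
m=(d>0)&(P[...,2]>.035)&(P[...,2]<.048)&(np.hypot(P[...,0]-.495,P[...,1]+.165)<.03)
print("slim",m.sum(),P[m].mean(0))
E
```

```text
t 8.97 tcp [ 0.495  -0.1669  0.1639] jaw -122.1 tilt 1.7 w 0.0507 F [ 0.7  0.  -0.5] cm dxyz [-9.98  0.39 -0.27]
handle 893 ((580.371826171875, -217.32447814941406), (35.69649124145508, 10.278586387634277), 59.38041305541992) 0.09253241185772021
slim 551 [ 0.49573179 -0.16239612  0.04065555]
```

View pics/w4.png

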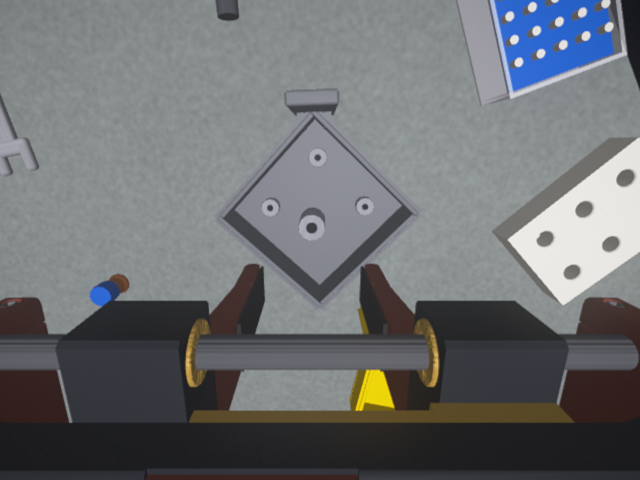

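Slim stands at (312,227) in the tote with the three fittings at (317,157), (270,207) and (365,206). The handle at (312,99) measures (0.580, -0.217), height 0.0925, 35.7 x 10.3 mm, as it should be. Moving over the handle with the jaws across its width.

Call:
step_arm:
  targets:
    - {"dx": -1.5, "dy": 0, "dz": 0, "roll": -1.5}
    - {"dx": -2.5, "dy": 0, "dz": 0, "roll": 0}
    - {"dx": -2.5, "dy": 0, "dz": 0, "roll": 0}
    - {"dx": -2.0, "dy": 0, "dz": 0, "roll": 0}
    - {"dx": -0.8, "dy": 0, "dz": 0, "roll": 0}
    - {"dx": 0, "dy": 0, "dz": 0, "roll": 0}

```text
clock: 9.52
eef_pos: [0.5754, -0.215, 0.1536]
orientation: [-0.524, -1.951, 1.891]
force: [0.2, 0.8, 0.6]
gripper_width: 0.0509
```

```bash
python3 - <<'E'
from h import *
go([.5804,-.2173,.055])
E
```

```text
t 9.52 tcp [ 0.5754 -0.215   0.1536] jaw -120.53 tilt 1.72 w 0.0509 F [0.2 0.8 0.6] cm dxyz [-0.63  9.85  0.23]
```

Call:
step_arm:
  targets:
    - {"dx": -0.4, "dy": 1.5, "dz": 0.2, "roll": 0}
    - {"dx": -0.2, "dy": 2, "dz": 0, "roll": 0}
    - {"dx": 0, "dy": 1.5, "dz": 0, "roll": 0}
    - {"dx": 0, "dy": 0.5, "dz": 0, "roll": 0}
    - {"dx": 0, "dy": 0, "dz": 0, "roll": 0}

```text
clock: 9.93
eef_pos: [0.5761, -0.2159, 0.0918]
orientation: [-0.515, -1.949, 1.887]
force: [-0.1, 0.4, 0.3]
gripper_width: 0.0504
```

```bash
python3 - <<'E'
from h import *
go([.5804,-.2173,.055])
E
```

```text
t 9.93 tcp [ 0.5761 -0.2159  0.0918] jaw -120.53 tilt 1.86 w 0.0504 F [-0.1  0.4  0.3] cm dxyz [-0.5   3.68  0.01]
```

Call:
step_arm:
  targets:
    - {"dx": -0.5, "dy": 1.2, "dz": 0, "roll": 0}
    - {"dx": -0.2, "dy": 1.2, "dz": 0, "roll": 0}
    - {"dx": 0, "dy": 0.8, "dz": 0, "roll": 0}
    - {"dx": 0, "dy": 0, "dz": 0, "roll": 0}

```text
clock: 10.27
eef_pos: [0.5822, -0.218, 0.0584]
orientation: [-0.517, -1.95, 1.888]
force: [0.2, 0.4, -0.1]
gripper_width: 0.0506
```

```bash
python3 - <<'E'
from h import *
go([.5804,-.2173,.055])
E
```

```text
t 10.27 tcp [ 0.5822 -0.218   0.0584] jaw -120.51 tilt 1.83 w 0.0506 F [ 0.2  0.4 -0.1] cm dxyz [0.19 0.34 0.04]
```

Call:
step_arm:
  targets:
    - {"dx": 0, "dy": 0.2, "dz": 0, "roll": 0}
    - {"dx": 0, "dy": 0, "dz": 0, "roll": 0}
    - {"dx": 0, "dy": 0, "dz": 0, "roll": 0}
    - {"dx": 0, "dy": 0, "dz": 0, "roll": 0}
    - {"dx": 0, "dy": 0, "dz": 0, "roll": 0}
  claw: -1
  force: 8

```text
clock: 10.68
eef_pos: [0.5823, -0.2182, 0.0567]
orientation: [-0.517, -1.949, 1.889]
force: [-0.6, 0.1, -2.2]
gripper_width: 0.0366
```

Call:
step_arm:
  targets:
    - {"dx": 0, "dy": -0.6, "dz": 0, "roll": 0}
    - {"dx": 0, "dy": -0.6, "dz": 0, "roll": 0}
    - {"dx": 0.1, "dy": -0.6, "dz": 0, "roll": 0}
    - {"dx": 0.1, "dy": -0.6, "dz": 0, "roll": 0}
    - {"dx": 0, "dy": 0, "dz": 0, "roll": 0}

```text
clock: 11.1
eef_pos: [0.5803, -0.2178, 0.0831]
orientation: [-0.516, -1.95, 1.888]
force: [-0.7, -0.0, -2.3]
gripper_width: 0.0361
```

```bash
cat >> h.py <<'E'
def tilt(n="side",box=None):
    # plane of tote floor/rim via depth of grey pixels near the tote
    a,d,c=shot(n);P=pts(c,d);p=tool()[0]
    return a,d,c,P,p
E
python3 - <<'E'
from h import *
go([.5804,-.2173,.053])
a,d,c,P,p=tilt("side"); cv2.imwrite("pics/s1.png",a[...,::-1])
E
```

```text
t 11.1 tcp [ 0.5803 -0.2178  0.0831] jaw -120.5 tilt 1.81 w 0.0361 F [-0.7 -0.  -2.3] cm dxyz [-0.03  3.01  0.03]
```

View pics/s1.png

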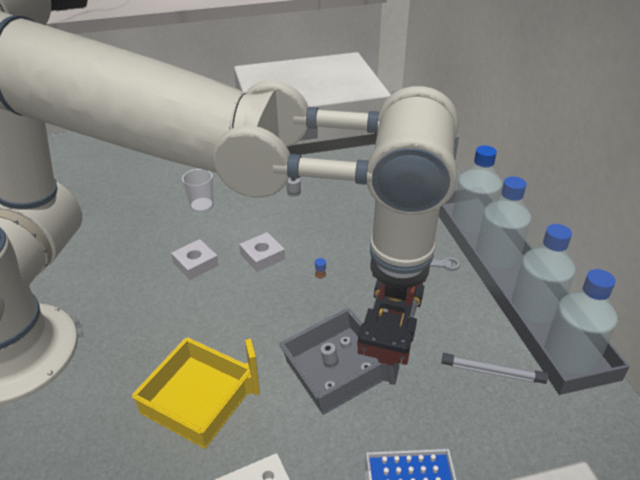

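```bash
cat >> h.py <<'E'
def floorfit(save=None,handle=None):
    a,d,c=shot("wrist");P=pts(c,d);p,R,s=tool()
    if save: cv2.imwrite(save,a[...,::-1])
    x=R[:,0].copy();x[2]=0;x/=np.linalg.norm(x);y=np.cross([0,0,1],x)
    q=P[d>0]-[p[0],p[1],0]; U=np.c_[q@x,q@y,q[:,2]]
    m=(U[:,0]>.02)&(U[:,0]<.15)&(abs(U[:,1])<np.minimum(U[:,0]+.0,.17-U[:,0])-.01)&(U[:,2]<p[2]+.03)
    U=U[m]; best=0;rng=np.random.default_rng(0)
    for _ in range(400):
        t=U[rng.choice(len(U),3,0)]; n=np.cross(t[1]-t[0],t[2]-t[0]); l=np.linalg.norm(n)
        if l<1e-6: continue
        n/=l; n*=np.sign(n[2])
        if n[2]<.5: continue
        k=abs((U-t[0])@n)<.0015
        if k.sum()>best: best=k.sum();N=n;K=k
    o=U[K].mean(0); n=np.linalg.svd(U[K]-o)[2][2] if K.sum()<3000 else np.linalg.svd(np.cov((U[K]-o).T))[2][2]; n=n*np.sign(n[2])
    print("floor n",n.round(3),"tilt",np.degrees(np.arccos(n[2])).round(1),"inl",K.sum(),len(U),"z at x=.02,.15",[(o[2]-(n[0]*(X-o[0])-n[1]*o[1])/n[2]).round(4) for X in(.02,.15)],"xrange",U[K][:,0].min().round(3),U[K][:,0].max().round(3))
E
python3 - <<'E'
from h import *
floorfit("pics/w5.png")
E
```

```text
floor n [0.151 0.026 0.988] tilt 8.8 inl 1662 2869 z at x=.02,.15 [np.float64(0.0266), np.float64(0.0068)] xrange 0.07 0.15
```

The tote pivots in the pinch as planned: 8.8° for 26 mm of lift. I'll follow the arc up and inward.

Call:
step_arm:
  targets:
    - {"dx": 0.2, "dy": -0.5, "dz": 0, "roll": 0}
    - {"dx": 0.3, "dy": -0.5, "dz": 0, "roll": 0}
    - {"dx": 0.4, "dy": -0.5, "dz": 0, "roll": 0}
    - {"dx": 0.4, "dy": -0.5, "dz": 0, "roll": 0}
    - {"dx": 0.4, "dy": -0.5, "dz": 0, "roll": 0}
    - {"dx": 0, "dy": 0, "dz": 0, "roll": 0}

```text
clock: 11.7
eef_pos: [0.5636, -0.2089, 0.1092]
orientation: [-0.514, -1.949, 1.887]
force: [0.8, -0.3, -1.2]
gripper_width: 0.0356
```

```bash
python3 - <<'E'
from h import *
go([.545,-.198,.129])
floorfit("pics/w6.png")
E
```

```text
t 11.7 tcp [ 0.5636 -0.2089  0.1092] jaw -120.5 tilt 1.86 w 0.0356 F [ 0.8 -0.3 -1.2] cm dxyz [ 2.19 -1.95 -0.05]
floor n [ 0.234 -0.042  0.971] tilt 13.8 inl 725 3874 z at x=.02,.15 [np.float64(0.074), np.float64(0.0426)] xrange 0.112 0.15
```

View pics/w6.png

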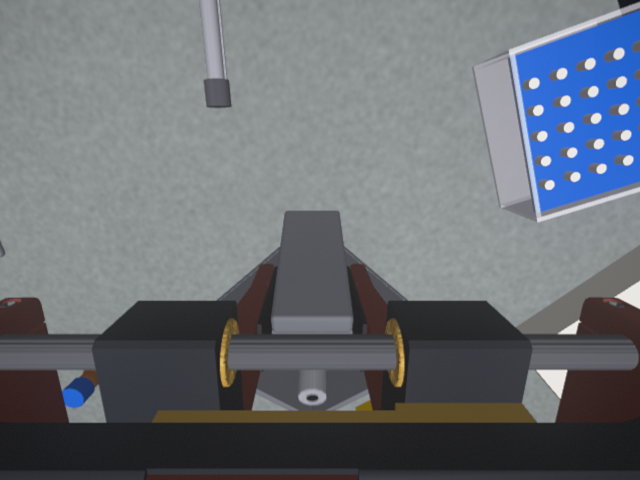

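```bash
cat >> h.py <<'E'
def handlefit(save=None,rows=(225,300),cols=(292,335)):
    a,d,c=shot("wrist");P=pts(c,d)
    if save: cv2.imwrite(save,a[...,::-1])
    Q=P[rows[0]:rows[1],cols[0]:cols[1]][d[rows[0]:rows[1],cols[0]:cols[1]]>0]
    o=np.median(Q,0)
    for _ in range(3):
        w,v=np.linalg.eigh(np.cov((Q-Q.mean(0)).T)); n=v[:,0]; r=abs((Q-Q.mean(0))@n); o=Q.mean(0); Q=Q[r<max(.0015,2*r.std())]
    n=n*np.sign(n[0]); print("handle tilt",np.degrees(np.arcsin(n[2])).round(1),"heading",np.degrees(np.arctan2(n[1],n[0])).round(1),"rms",r.std().round(4),len(Q),"z",Q[:,2].min().round(3),Q[:,2].max().round(3))
E
python3 - <<'E'
from h import *
handlefit()
E
```

```text
handle tilt 18.1 heading -30.8 rms 0.0002 3207 z 0.073 0.135
```

Call:
step_arm:
  targets:
    - {"dx": 0.3, "dy": -0.4, "dz": 0, "roll": 0}
    - {"dx": 0.4, "dy": -0.4, "dz": 0, "roll": 0}
    - {"dx": 0.4, "dy": -0.4, "dz": 0, "roll": 0}
    - {"dx": 0.4, "dy": -0.4, "dz": 0, "roll": 0}
    - {"dx": 0, "dy": 0, "dz": 0, "roll": 0}

```text
clock: 12.22
eef_pos: [0.5493, -0.2013, 0.1252]
orientation: [-0.512, -1.949, 1.886]
force: [0.2, 0.1, -2.0]
gripper_width: 0.0361
```

```bash
python3 - <<'E'
from h import *
go([.545,-.198,.129])
handlefit()
E
```

```text
t 12.22 tcp [ 0.5493 -0.2013  0.1252] jaw -120.52 tilt 1.91 w 0.0361 F [ 0.2  0.1 -2. ] cm dxyz [ 0.55 -0.37 -0.07]
handle tilt 24.8 heading -31.1 rms 0.0003 3202 z 0.1 0.151
```

Call:
step_arm:
  targets:
    - {"dx": 0.3, "dy": -0.4, "dz": 0, "roll": 0}
    - {"dx": 0.4, "dy": -0.4, "dz": 0, "roll": 0}
    - {"dx": 0.2, "dy": -0.2, "dz": 0, "roll": 0}
    - {"dx": 0, "dy": 0, "dz": 0, "roll": 0}

```text
clock: 12.6
eef_pos: [0.5406, -0.1965, 0.1353]
orientation: [-0.511, -1.948, 1.885]
force: [1.0, -0.6, -2.8]
gripper_width: 0.0357
```

Call:
step_arm:
  targets:
    - {"dx": 0, "dy": 0, "dz": 0, "roll": 0}
    - {"dx": 0, "dy": 0, "dz": 0, "roll": 0}
    - {"dx": 0, "dy": 0, "dz": 0, "roll": 0}
  claw: -1
  force: 60

```text
clock: 12.85
eef_pos: [0.5405, -0.1965, 0.1353]
orientation: [-0.511, -1.948, 1.885]
force: [0.6, 0.6, -1.9]
gripper_width: 0.0354
```

```bash
python3 - <<'E'
from h import *
go([.545,-.198,.129])
handlefit("pics/w7.png")
a,d,c=shot("side"); cv2.imwrite("pics/s2.png",cv2.resize(a[260:440,240:480],(800,600))[...,::-1])
E
```

```text
t 12.85 tcp [ 0.5405 -0.1965  0.1353] jaw -120.52 tilt 1.94 w 0.0354 F [ 0.6  0.6 -1.9] cm dxyz [-0.47  0.62 -0.08]
handle tilt 29.3 heading -31.6 rms 0.0003 3203 z 0.116 0.161
```

View pics/s2.png

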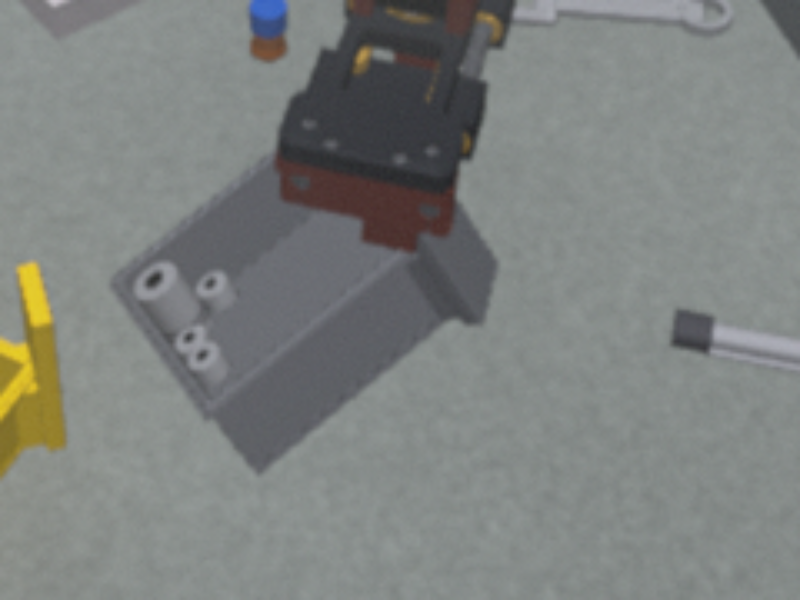

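Side crop: slim at (165,290) lies in the corner opposite the handle. The fittings sit beside it at (215,285), (190,340) and (205,358). The handle reads 29.3°. Lifting gently with 60 N.

Call:
step_arm:
  targets:
    - {"dx": 0, "dy": -0.3, "dz": 0, "roll": 0}
    - {"dx": 0, "dy": -0.5, "dz": 0, "roll": 0}
    - {"dx": 0, "dy": -0.7, "dz": 0, "roll": 0}
    - {"dx": 0, "dy": -0.7, "dz": 0, "roll": 0}
    - {"dx": 0, "dy": -0.7, "dz": 0, "roll": 0}
    - {"dx": 0, "dy": -0.7, "dz": 0, "roll": 0}
    - {"dx": 0, "dy": -0.7, "dz": 0, "roll": 0}
    - {"dx": 0, "dy": -0.6, "dz": 0, "roll": 0}
    - {"dx": 0, "dy": -0.3, "dz": 0, "roll": 0}
    - {"dx": 0, "dy": 0, "dz": 0, "roll": 0}

```text
clock: 13.78
eef_pos: [0.5413, -0.1988, 0.1936]
orientation: [-0.513, -1.948, 1.886]
force: [-0.6, -0.5, -2.5]
gripper_width: 0.0358
```

```bash
python3 - <<'E'
from h import *
go([.545,-.198,.129])
handlefit("pics/w8.png")
a,d,c=shot("side"); np.savez("s3.npz",a=a,d=d); cv2.imwrite("pics/s3.png",cv2.resize(a[230:410,240:480],(800,600),interpolation=cv2.INTER_CUBIC)[...,::-1])
E
```

```text
t 13.78 tcp [ 0.5413 -0.1988  0.1936] jaw -120.53 tilt 1.89 w 0.0358 F [-0.6 -0.5 -2.5] cm dxyz [-0.4   6.46 -0.08]
handle tilt 29.5 heading -31.5 rms 0.0003 3203 z 0.174 0.218
```

View pics/s3.png

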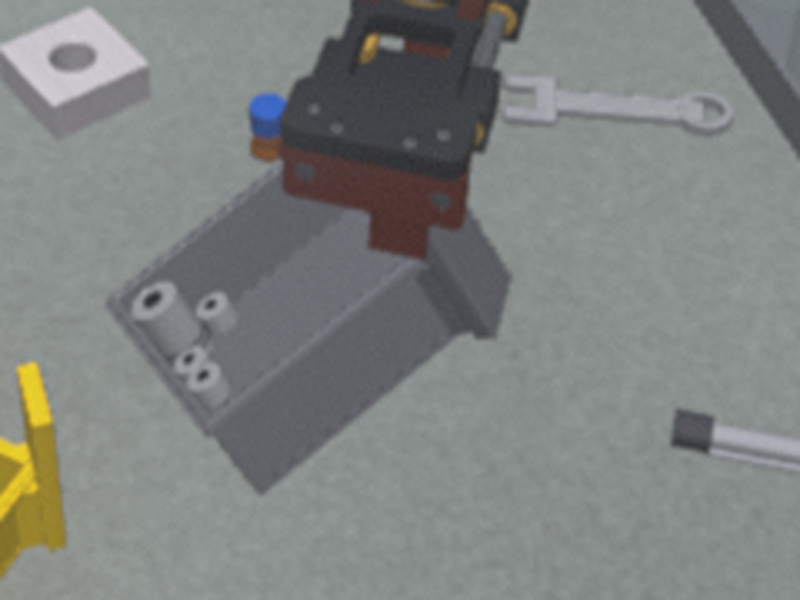

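```bash
python3 - <<'E'
from h import *
c=eyes.get_calibration("side");p,R,s=tool()
th=np.radians(29.5);hd=np.radians(-31)
e=np.array([np.cos(th)*np.cos(hd),np.cos(th)*np.sin(hd),np.sin(th)]);u=np.array([-np.sin(th)*np.cos(hd),-np.sin(th)*np.sin(hd),np.cos(th)]);w=np.cross(u,e)
g=p-.019*R[:,1]; O=g-.0915*e-.0757*u
x=(e-w)/2**.5; y=(e+w)/2**.5
T=lambda a,b,h:O+a*x+b*y+h*u
f=lambda uv:np.round([(uv[0]-240)/.3,(uv[1]-230)/.3],0)
print("rim far",f(proj(c,T(-.062,-.062,.045))),"rim +x-y",f(proj(c,T(.062,-.062,.045))),"rim -x+y",f(proj(c,T(-.062,.062,.045))),"bottom +x-y",f(proj(c,T(.062,-.062,0))))
C=T(-.058,-.058,.004);print("corner z",C[2])
for nm,px,h in(("slim",(155,300),.036),("f",(212,308),.012),("f",(190,362),.012),("f",(205,378),.012)):
    o,r=ray(c,240+px[0]*.3,230+px[1]*.3); q=O+(.004+h)*u; X=o+r*((q-o)@u)/(r@u); X-=h/2*u
    d=X-O; print(nm,"tote xyz",np.round([d@x,d@y,d@u],4),"dist corner",np.linalg.norm(X-C).round(4))
E
```

```text
rim far [101. 304.] rim +x-y [197. 426.] rim -x+y [314. 141.] bottom +x-y [251. 500.]
corner z 0.06375320814864402
slim tote xyz [-0.044  -0.0417  0.022 ] dist corner 0.028
f tote xyz [-0.0475 -0.0225  0.01  ] dist corner 0.0375
f tote xyz [-0.023 -0.046  0.01 ] dist corner 0.0375
f tote xyz [-0.0055 -0.0454  0.01  ] dist corner 0.0543
```

Call:
step_arm:
  targets:
    - {"dx": 0, "dy": 0, "dz": 0, "roll": 0}
    - {"dx": 0, "dy": 0, "dz": 0, "roll": 0}
    - {"dx": 0, "dy": 0, "dz": 0, "roll": 0}
    - {"dx": 0, "dy": 0, "dz": 0, "roll": 0}
    - {"dx": 0, "dy": 0, "dz": 0, "roll": 0}

```text
clock: 14.3
eef_pos: [0.5403, -0.1983, 0.1901]
orientation: [-0.507, -1.947, 1.883]
force: [-0.4, 0.4, -4.0]
gripper_width: 0.0356
```

```bash
python3 - <<'E'
from h import *
a,d,c=shot("side");P=pts(c,d)
for n,(x,y) in dict(stout=(.5528,.325),vial=(.5435,.052)).items():
    m=(d>0)&(P[...,2]>.03)&(P[...,2]<.045)&(np.hypot(P[...,0]-x,P[...,1]-y)<.025)
    print(n,m.sum(),P[m].mean(0).round(3) if m.any() else None)
handlefit(); go([.5413,-.1988,.1936])
print(workorder.hand_in())
E
```

```text
stout 120 [0.553 0.324 0.036]
vial 82 [0.544 0.052 0.034]
handle tilt 29.2 heading -31.5 rms 0.0003 3202 z 0.17 0.215
t 14.4 tcp [ 0.5403 -0.1983  0.1902] jaw -120.53 tilt 2.04 w 0.0356 F [-0.1  0.2 -3. ] cm dxyz [-0.1  -0.34 -0.01]
the job is handed in; nothing more can be done
None
```

The job is done and handed in at about 14.4 s on the robot's clock; no verdict is reported.

**What I did:**
- **Fit test:** I lowered the slim coupler about 18 mm into the bore of the farther gauge block (top measured at z 0.044). The wrist force readings stayed under about 5 N.
- **Placing:** I drew it out and set it upright in the grey tote.
- **Tilting:** The moves offered no way to tilt the tool. I pinched the handle across its width with 8 N and let the tote pivot in the grip as I lifted. I then gripped at 60 N and raised it clear.

**Last checks:**
- **Tote:** It is tilted about 29° (29.5°, then 29.2° half a second later), held in the air with no slip seen.
- **Far corner:** It was about 64 mm up when measured. The tool settled about 3 mm after that.
- **Parts:** The slim coupler is about 28 mm from the far corner and the fittings are about 38, 38 and 54 mm. The limit is 68 mm, and I put these figures good to about 5 mm.
- **Bystanders:** The stout coupler and the vial are where they started, to within about 1 mm. I did not re-measure the wrench, reagent bottle, beaker and column, but the arm did not go near them.

**Checks that failed or disagreed:**
- One fit of the tote floor from the wrist camera was blocked by the handle and read 13.8°. I replaced it with a fit to the handle face, which read 18.1° at the same pose and agreed with the geometry.
- The tool's own tilt drifted to about 2° over the run, with no effect on the work.

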